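# Load a carved finial into the curing carousel and index it under the lamp

### The arm

A 6-joint arm with a two-finger parallel gripper is mounted at the origin on the work surface. World frame = base frame: x ahead of the robot, y to its left, z up, the work surface at z = 0. Lengths are in m, angles in degrees, forces in N, time in s.
With the tool pointing down it reaches from about 0.35 to 0.875 m from the base axis. Payload 4.2 kg.
Tool frame: the origin (TCP) lies midway between the tips of the shut fingers; the grasp point (between the pads) lies env.hold_point_z behind it (env.hold_point_z is the distance from the TCP to the grasp point, in m); z points along the fingers, y is the line along which they close (so a half turn about z gives the same grasp; the last joint's range is limited). The gripper opens to 85 mm and grips with 20 to 120 N. Pads are 22 mm wide; open, the fingers measure 114 mm over their backs; the gripper's body (76 mm by 85 mm) begins 54 mm behind the grasp point. The pads swing forward as they close: fully open they stand 13 mm farther back than shut.
Start: joints at [-53.251, 22.042, 0.453, 0, -68.411, -14.817], TCP at [0.233, -0.58, 0.231] pointing down, gripper open.
Joint ranges: [-179.83, 179.83], [-69.29, 118.12], [-61.27, 80.66], [-181.25, 117.63], [-171.15, -9.14], [-177.46, 177.46]. Speed limits (degrees/s): [159.86, 159.86, 180, 180, 180, 180].

### API

Orientations are given as a 3x3 rotation matrix whose columns are the frame's x, y, z axes.
In Python, from station import env, imaging gives the robot as it stands. The module is installed in compiled form; this text tells all that it offers.
- The arm moves only by the tool play_rows, never from a script. Its argument "motion" is a list of rows, each a list of 3 entries, a list of its own where there are three numbers: the shift along the world's x, y, z in cm, then the turn, a rotation vector about the world's x, y, z in rad, then the finger opening in cm, from 0 to 8.54. A call has 1 to 5 rows; each row shifts and turns the commanded pose from where the row before left it; what a row does not reach is not made up. A row lasts 1/12 s, in which the tool goes at most 41.7 mm and 7.16 degrees, less where a joint would pass 70% of its speed; a pose out of reach is approached as far as the arm can. A call is refused whole if a number of a shift passes 4.17 or a number of a turn 0.125, either way. A call with a gripper value outside its range is refused whole. The fingers move at their own pace and stop on an object; the grip force is fixed at half the most. Time passes only in rows, so rows that do not move let the fingers close. It gives the time, the measured TCP pose, the force, the opening and the grip force at its end, in the units of the state.
- env.read_state(): the state, without advancing time (a new reading comes with each control period).
- imaging.camera(name): name is "scene" or "side" or "wrist"; returns a dict with "color" (420x560x3 uint8, red, green, blue), "z_map" (420x560 float32, m along the optical axis (not along the pixel's ray), 0 where there is no reading), "camera_matrix" (3x3 intrinsics, pixels), "rvec" (rotation vector, rad) and "tvec" (3), from world to camera coordinates, as OpenCV has them. Camera axes: x right, y down, z forward; pixel columns grow to the right and rows downward; lengths in m; the calibration is good to about 2 mm. A picture is of the moment at which its call begins.
- env.sign_off(): hands the job in; it is judged then, once.
The state is a dict: "clock": time; "q": joint angles; "qvel": joint speeds; "joint_efforts": joint torques, N m; "tool_pos": TCP position; "tool_rot": TCP orientation; "contact_force": force on the tool from outside, world axes, zero at the start; "moment": the same for the moment, N m; "grip_width": opening from 0.0 (shut) to 1.0 (fully open); "gripper_force": force on a finger pad.
Only numpy, scipy, OpenCV 4.12 (cv2) and the standard library are available. Lean on these libraries where they do the work, as an engineer would, in place of code of your own. Each camera call takes 0.05 s, during which the arm holds its last target. There are 200 camera calls.

### The job

Stand the loose square-footed carved finial fully down in the empty pocket of the carousel while the wheel is still locked. Then loosen the wing screw by turning it anticlockwise to its stop, and turn the wheel one click by its hub grip, towards the lamp, so that the newly loaded finial comes to rest under the lamp head. Leave the other finials in their pockets, leave the other pieces and tools where they are, and let go of everything.

Things in the scene. Friction and masses are not known exactly. Their poses are not given: they have to be found in the camera images.
- finial: the loose carved finial, reddish wood, 76 mm tall, 50 g +-40%, upright on the table left or right of the carousel: foot 24 x 24 mm up to 28 mm height, body 28 x 28 mm from 28 to 62 mm (grip at about 52 mm height or above, so that the fingertips clear the socket's lip when seated), stepped narrow top. Origin: centre of the underside; x, y square to the sides of foot and body, z up
- pocket (a point): floor centre of the wheel's one empty pocket, 26 mm above the table, 90 mm from the hub axis, on the robot's side at the start; turns with the wheel. A square socket 26 x 26 mm inside, walls 19 mm high, then a flared lip up to 28 mm above the floor and about 20 mm out from the centre. x points to the hub axis, y tangential, z up; the square's sides lie along x and y (any quarter turn fits)
- wheel (a joint): turning of the wheel (rad), 0 at the start, positive anticlockwise seen from above. Sprung clicks every 60 degrees (1.047 rad): let go, it pulls itself into the nearest one; the hump between two takes up to about 0.4 N m at the hub, and the wheel is damped (0.3 N m s/rad). While the wing screw is tight the wheel is blocked (some hundredths of a rad of play)
- hub_grip (a point): middle of the grip bar on the wheel's hub, on the wheel's axis, 131 mm above the table: a dark wood bar 44 mm long (this frame's x), 10 mm thick (y), 32 mm tall (115 to 147 mm above the table); turns with the wheel; a steel column 24 mm across is below it
- lock (a joint): turning of the locking wing screw (rad): 0 tight, growing anticlockwise seen from above, stop at 1.25. Starts at 0 to 0.15. Past about 0.9 its pin is out of the wheel's rim; 1.0 and more counts as loosened. Friction about 0.06 N m; stays where it is left and does not rise
- lock_grip (a point): middle of the steel wing of the locking screw, on its upright axis, 115 mm above the table, 126 mm from the hub axis on the side away from the robot: 34 mm long (this frame's x), 9 mm thick (y), 26 mm tall (102 to 128 mm above the table); turns with the screw. Below it a bracket, top 75 mm above the table
- carousel: fixed aluminium base of the carousel; origin on the hub axis at table height; -x points from the hub to the loading place (where the empty pocket is at the start). On it turns a plywood wheel 236 mm across, top 26 mm above the table, with six wooden sockets every 60 degrees at 90 mm from the axis
- lamp: fixed white curing lamp at the wheel's rim: flat round head 140 mm across, 116 to 130 mm above the table, on a thin stem; origin at the foot's centre at table height, below the head's centre, about 150 mm from the hub axis. It stands one click (60 degrees) left or right of the loading place; a pocket under it is about 60 mm from the stem's axis
- flask: fixed amber bottle 34 mm across, 115 mm tall, one click to the other side of the loading place; origin at the centre of its underside
- loaded1: finial of the same shape already seated in a pocket, 60 degrees anticlockwise from the empty one; underside 26 mm and top 102 mm above the table; origin at the centre of the underside
- loaded2: finial of the same shape already seated in a pocket, 120 degrees anticlockwise from the empty one; underside 26 mm and top 102 mm above the table; origin at the centre of the underside
- loaded3: finial of the same shape already seated in a pocket, 180 degrees anticlockwise from the empty one; underside 26 mm and top 102 mm above the table; origin at the centre of the underside
- loaded4: finial of the same shape already seated in a pocket, 240 degrees anticlockwise from the empty one; underside 26 mm and top 102 mm above the table; origin at the centre of the underside
- loaded5: finial of the same shape already seated in a pocket, 300 degrees anticlockwise from the empty one; underside 26 mm and top 102 mm above the table; origin at the centre of the underside
- round_knob: round turned wooden knob, 40 mm across, 66 mm tall, not to be used; origin centre of underside
- blank: pale uncarved block 42 x 42 x 50 mm, not to be used; origin centre of underside
- boat: low boat-shaped carving 72 x 26 x 30 mm, not to be used; origin centre of underside
- mallet: hammer, 170 mm long, lying; bystander
- chisel: carving tool, 150 mm long, lying; bystander
- brush: brush, 160 mm long, lying; bystander
Not all that is in view belongs to the job. Leave any pink or purple look-alike of the finial alone.

How it is judged (in metres and radians):
On the way, in this order (a step that is already met when the one before it is completed fails the run):
1. finial fully seated in the empty pocket, wheel still locked in its first position (horizontal distance between finial and pocket below 0.004 m and z of finial in the frame of pocket below 0.004 m and angle between finial's own z axis and vertical below 0.12 rad and value of joint wheel between -0.15 and 0.15 rad and value of joint lock below 0.5 rad), for 0.2 s.
2. wing screw loosened (value of joint lock above 1 rad), for 0.2 s.
3. wheel turned one click, finial under the lamp ((value of joint wheel between 0.95 and 1.14 rad or value of joint wheel between -1.14 and -0.95 rad) and horizontal distance between finial and lamp below 0.08 m), for 0.2 s.
At the end, for the whole second after the job is handed in: The finial stands in its pocket (within 4 mm of the centre, within 4 mm of the floor, upright within 0.12 rad), the wheel rests one click (0.95 to 1.14 rad) from its start with the finial within 80 mm of the lamp's stem axis, the wing screw is past 1.0 rad, and nothing moves (all of step 3 and horizontal distance between finial and pocket below 0.004 m and z of finial in the frame of pocket below 0.004 m and angle between finial's own z axis and vertical below 0.12 rad and value of joint lock above 1 rad and velocity of joint wheel between -0.05 and 0.05 rad/s and linear speed of finial below 0.02 m/s); the robot touches nothing.
It fails at once if a finial already loaded is lifted or tipped out of its pocket (height (world z) of any of loaded1, loaded2, loaded3, loaded4, loaded5 above 0.036 m or angle between any of loaded1, loaded2, loaded3, loaded4, loaded5's own z axis and vertical above 0.3 rad).
It fails at once if the wheel is turned more than one click (value of joint wheel above 1.45 rad or value of joint wheel below -1.45 rad).
It fails at once if another piece or tool is moved by more than 25 mm (distance of any of round_knob, blank, boat, mallet, chisel, brush from where it was at the start of the episode above 0.025 m).
It also fails if it takes over 66 s, if anything falls off the work surface, if the arm or the gripper's body presses on something with over 40 N, if the wrist force passes 120 N, or if a joint passes its speed limit or range.

## Working session

There is one attempt and no reset: what is moved stays moved. The work goes in short steps, Python scripts to look and compute and a tool call to move; the robot and the scene stay as the last step left them, time stands still between calls to the robot, and variables do not carry over. Pictures are saved under pics/ and viewed, at most 10 in all, crops included, and the job is handed in when it is done.

Besides the shell and the picture viewer there is one more tool, called as name(argument=value, ...), one argument or row to a line, values as JSON. play_rows: Moves the arm, as the interface text tells. Its arguments: {"type":"object","properties":{"motion":{"type":"array"}},"required":["motion"]}

```bash
mkdir -p pics; cat > h.py <<'E'
import numpy as np, cv2
from station import env, imaging
def cam(n):
    c=imaging.camera(n); c['R']=cv2.Rodrigues(np.array(c['rvec'],float))[0]; c['t']=np.array(c['tvec'],float).ravel(); return c
def save(c,f): cv2.imwrite(f,c['color'][:,:,::-1])
def pts(c):
    "world point per pixel from depth"
    K=c['camera_matrix'];z=c['z_map'];v,u=np.indices(z.shape)
    P=np.stack([(u-K[0,2])/K[0,0]*z,(v-K[1,2])/K[1,1]*z,z],-1)
    W=(P-c['t'])@c['R']; W[z==0]=np.nan; return W
def ray(c,u,v,h):
    K=c['camera_matrix'];d=np.array([(u-K[0,2])/K[0,0],(v-K[1,2])/K[1,1],1])@c['R'];o=-c['R'].T@c['t']
    return o+d*(h-o[2])/d[2]
E
python3 - <<'E'
from h import *
a=cam('scene');b=cam('side');save(a,'pics/a.png');save(b,'pics/b.png')
for c in(a,b):print((-c['R'].T@c['t']).round(3),c['R'][2].round(2),c['camera_matrix'][0,0])
s=env.read_state();print(s,env.hold_point_z)
E
```

```text
[ 1.511 -0.69   0.966] [-0.65  0.48 -0.58] 494.74831968492884
[0.108 0.437 0.835] [ 0.48 -0.44 -0.76] 435.63086485949265
{'clock': 0.1, 'q': array([-5.32512145e+01,  2.20861535e+01,  3.89193508e-01, -2.43341991e-02,
       -6.84093231e+01, -1.48166988e+01]), 'qvel': array([-0.04815594, -0.11733887,  0.26665951,  0.24696525, -0.05092783,
       -0.06204211]), 'joint_efforts': array([-6.30029353e-04, -3.93318880e+01,  1.88929743e+01,  4.19793829e+00,
       -2.60156616e-03,  9.93061718e-06]), 'tool_pos': array([ 0.23327507, -0.57929718,  0.23034646]), 'tool_rot': array([[-9.27685689e-01, -3.73361263e-01, -7.93404700e-04],
       [-3.73362094e-01,  9.27684095e-01,  1.72259408e-03],
       [ 9.28790181e-05,  1.89425312e-03, -9.99998202e-01]]), 'contact_force': array([-0.56156435, -0.45836575, -0.2907644 ]), 'moment': array([0.03419339, 0.0081614 , 0.02303906]), 'gripper_force': 0.0, 'grip_width': 0.9970381707397503} 0.0187
```

View pics/a.png

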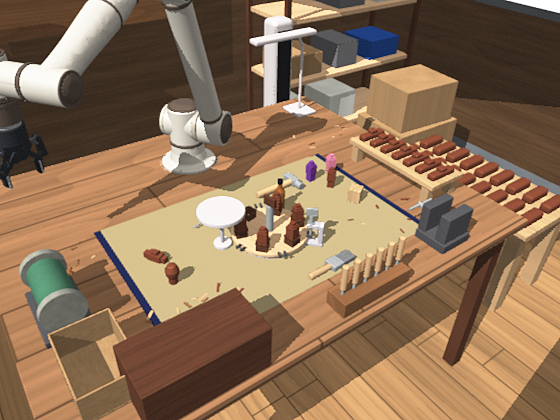

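View pics/b.png

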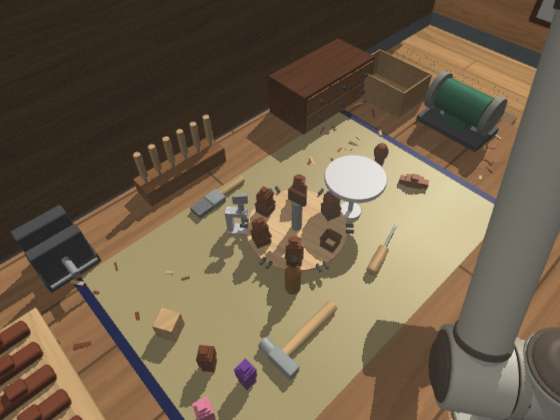

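The side view shows the finial at (206,357), with the purple and pink look-alikes at (245,373) and (204,408). The empty pocket is at (330,240), the hub at (297,215), the wing screw at (238,205), the lamp at (355,178) and the flask at (292,278).

```bash
python3 - <<'E'
from h import *
b=cam('side');W=pts(b);a=cam('scene');A=pts(a)
def box(n,W,u0,u1,v0,v1,z0,z1):
    p=W[v0:v1,u0:u1].reshape(-1,3);p=p[(p[:,2]>z0)&(p[:,2]<z1)]
    if len(p)<5: print(n,len(p));return
    r=cv2.minAreaRect((p[:,:2]*1000).astype(np.float32));print(n,len(p),p.min(0).round(3),p.max(0).round(3),np.round(r[0],1),np.round(r[1],1),round(r[2],1))
box('fin',W,190,222,340,376,.04,.061)
box('fintop',W,190,222,340,376,.062,.09)
box('finfull',W,190,222,340,376,.01,.09)
box('hub',W,280,318,170,250,.104,.16)
box('hubA',A,255,285,180,235,.104,.16)
box('wing',W,222,252,190,240,.1,.14)
box('wingA',A,300,330,200,250,.1,.14)
box('lamp',W,320,395,150,230,.12,.14)
box('lampA',A,190,250,195,235,.12,.14)
box('pocket',W,312,348,225,255,.048,.058)
box('flask',W,280,305,255,300,.1,.12)
box('wheel',W,240,352,180,270,.02,.03)
box('boatA',A,140,170,245,265,.01,.04)
box('block',W,150,185,305,342,.045,.06)
for n,u,v in(('mallet',280,357),('mhandle',310,330),('knob',380,155),('brush',215,203),('chisel',380,255)):print(n,W[v,u].round(3))
for c,n,(x0,y0,x1,y1) in((b,'b2',(170,160,410,340)),):
    cv2.imwrite('pics/b2.png',cv2.resize(c['color'][y0:y1,x0:x1,::-1],None,fx=3.3,fy=3.3,interpolation=cv2.INTER_CUBIC))
E
```

```text
fin 156 [0.414 0.316 0.04 ] [0.454 0.355 0.061] [433.5 335.2] [28.9 29.6] 40.9
fintop 163 [0.418 0.317 0.062] [0.448 0.35  0.077] [433.1 333.9] [23.9 24.8] 42.3
finfull 425 [0.414 0.315 0.01 ] [0.454 0.355 0.077] [433.8 334.9] [29.3 29.8] 42.5
hub 284 [ 0.521 -0.013  0.104] [0.564 0.007 0.148] [541.8  -1.9] [44.  17.4] 10.5
hubA 183 [ 0.446 -0.08   0.104] [0.611 0.108 0.149] [529.3  11.2] [ 38.7 244.4] 47.2
wing 162 [0.622 0.065 0.1  ] [0.649 0.095 0.128] [635.3  80.4] [33.4 10.8] 47.1
wingA 111 [0.573 0.066 0.1  ] [0.654 0.095 0.131] [614.2  77.8] [80.9 27.6] 5.2
lamp 2277 [ 0.428 -0.214  0.12 ] [ 0.568 -0.074  0.132] [ 496.6 -143.6] [137.7 138.5] 45.2
lampA 1208 [ 0.433 -0.216  0.12 ] [ 0.573 -0.076  0.137] [ 502.1 -144.9] [137.8 140.6] 82.4
pocket 87 [ 0.433 -0.046  0.048] [ 0.478 -0.003  0.055] [456.  -25.4] [39.6 41.2] 15.2
flask 81 [0.435 0.096 0.1  ] [0.451 0.114 0.116] [442.8 104.3] [15.8 17.6] 46.2
wheel 4145 [ 0.415 -0.143  0.02 ] [0.668 0.126 0.03 ] [544.1  -2.6] [257.1 239.4] 40.4
boatA 194 [ 0.419 -0.36   0.01 ] [ 0.484 -0.311  0.032] [ 449.2 -334.4] [72.4 33. ] 31.5
block 436 [0.516 0.321 0.045] [0.57  0.376 0.051] [543.9 348.8] [42.8 42.6] 31.1
mallet [0.346 0.232 0.023]
mhandle [0.345 0.152 0.021]
knob [ 0.551 -0.32   0.043]
brush [0.739 0.085 0.017]
chisel [ 0.359 -0.084  0.025]
```

View pics/b2.png

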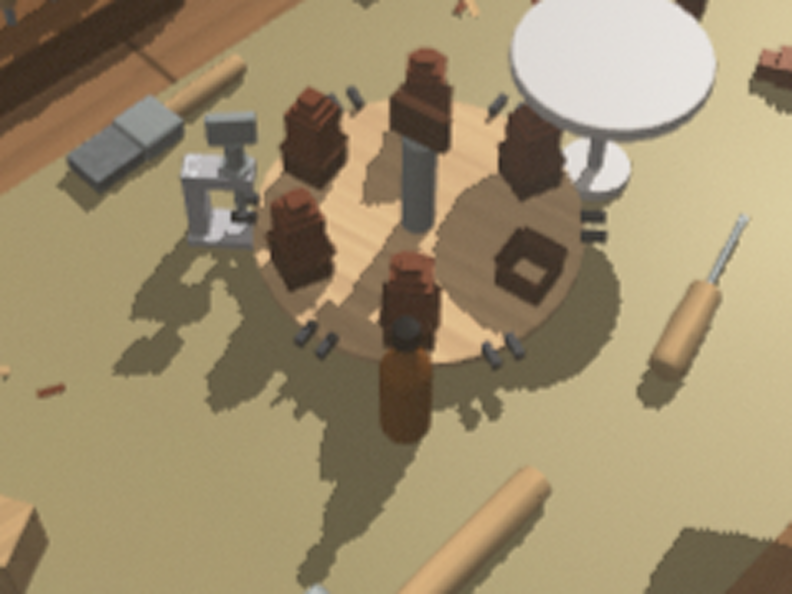

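play_rows(
  motion=[
    [[3.6, 1.8, 1], [0, 0, 0], 8.5],
    [[3.6, 1.8, 1], [0, 0, 0], 8.5],
    [[3.6, 1.8, 1], [0, 0, 0], 8.5],
    [[3.6, 1.8, 1], [0, 0, 0], 8.5],
    [[3.6, 1.8, 1], [0, 0, 0], 8.5],
  ],
)

```text
clock: 0.62
tool_pos: [0.4148, -0.4886, 0.2817]
tool_rot: [[-0.928, -0.373, -0.0], [-0.373, 0.928, 0.0], [0.0, 0.0, -1.0]]
contact_force: [0.4, -1.0, -0.6]
grip_width: 0.996
gripper_force: 0.0
```

play_rows(
  motion=[
    [[0, 4, 0], [0, 0, -0.12], 8.5],
    [[0, 4, 0], [0, 0, -0.12], 8.5],
    [[0, 4, 0], [0, 0, -0.12], 8.5],
    [[0, 4, 0], [0, 0, -0.12], 8.5],
    [[0, 4, 0], [0, 0, -0.12], 8.5],
  ],
)

```text
clock: 1.03
tool_pos: [0.4133, -0.2925, 0.2811]
tool_rot: [[-0.978, 0.207, -0.0], [0.207, 0.978, 0.0], [0.0, 0.0, -1.0]]
contact_force: [0.5, 0.5, 1.4]
grip_width: 0.997
gripper_force: 0.0
```

play_rows(
  motion=[
    [[0, 4, 0], [0, 0, -0.12], 8.5],
    [[0, 4, 0], [0, 0, -0.12], 8.5],
    [[0, 4, 0], [0, 0, -0.12], 8.5],
    [[0, 4, 0], [0, 0, -0.12], 8.5],
    [[0, 4, 0], [0, 0, -0.12], 8.5],
  ],
)

```text
clock: 1.45
tool_pos: [0.4142, -0.1187, 0.2816]
tool_rot: [[-0.746, 0.666, 0.0], [0.666, 0.746, 0.0], [-0.0, 0.0, -1.0]]
contact_force: [0.8, 0.7, 0.2]
grip_width: 0.991
gripper_force: 0.0
```

```bash
python3 - <<'E'
from h import *
s=env.read_state();print(s['clock'],s['tool_pos'],s['tool_rot'],s['q'].round(1))
w=cam('wrist');save(w,'pics/w1.png');print((-w['R'].T@w['t']).round(3),w['R'].round(2),w['camera_matrix'][0,0])
W=pts(w);np.save('w1.npy',W);print(np.nanmin(W.reshape(-1,3),0),np.nanmax(W.reshape(-1,3),0))
E
```

```text
1.45 [ 0.41423254 -0.11871548  0.28160516] [[-7.45887213e-01  6.66072167e-01  3.65920755e-04]
 [ 6.66072248e-01  7.45887210e-01  1.71976430e-04]
 [-1.58386898e-04  3.72004680e-04 -9.99999918e-01]] [   5.8    0.4  -19.8   -0.   -69.7 -137.5]
[ 0.359 -0.069  0.423] [[ 0.67  0.75  0.  ]
 [ 0.71 -0.64  0.29]
 [ 0.22 -0.19 -0.96]] 363.85196668777127
[ 0.09257748 -0.59130779 -0.00455327] [0.91880952 0.20983983 0.37405066]
```

View pics/w1.png

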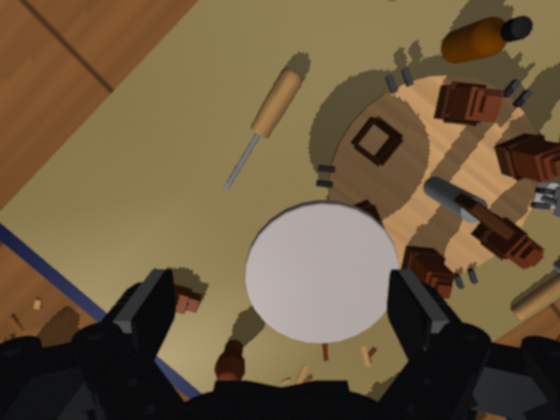

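The wrist view shows the empty pocket at (377,140), the lamp head at (322,272) and the chisel at (262,130). I turned the wrist the wrong way, so I'll unwind it by half a turn while moving to the finial.

play_rows(
  motion=[
    [[0, 4, 0], [0, 0, 0.121], 8.5],
    [[0, 4, 0], [0, 0, 0.121], 8.5],
    [[0, 4, 0], [0, 0, 0.121], 8.5],
    [[0, 4, 0], [0, 0, 0.121], 8.5],
    [[0, 4, 0], [0, 0, 0.121], 8.5],
  ],
)

```text
clock: 1.92
tool_pos: [0.4141, 0.0814, 0.2818]
tool_rot: [[-0.994, 0.112, 0.001], [0.112, 0.994, 0.0], [-0.001, 0.001, -1.0]]
contact_force: [1.9, 0.9, -0.3]
grip_width: 0.996
gripper_force: 0.0
```

play_rows(
  motion=[
    [[0, 4, 0], [0, 0, 0.121], 8.5],
    [[0, 4, 0], [0, 0, 0.121], 8.5],
    [[0, 4, 0], [0, 0, 0.121], 8.5],
    [[0, 4, 0], [0, 0, 0.121], 8.5],
    [[0, 4, 0], [0, 0, 0.121], 8.5],
  ],
)

```text
clock: 2.33
tool_pos: [0.4142, 0.2816, 0.2816]
tool_rot: [[-0.881, -0.473, 0.0], [-0.473, 0.881, 0.0], [-0.0, 0.0, -1.0]]
contact_force: [0.8, 0.2, 0.5]
grip_width: 0.997
gripper_force: 0.0
```

play_rows(
  motion=[
    [[1.9, 3, 0], [0, 0, 0.121], 8.5],
    [[0, 0, 0], [0, 0, 0.121], 8.5],
    [[0, 0, 0], [0, 0, 0.121], 8.5],
    [[0, 0, 0], [0, 0, 0.121], 8.5],
    [[0, 0, 0], [0, 0, 0.121], 8.5],
  ],
)

```text
clock: 2.75
tool_pos: [0.4337, 0.3099, 0.281]
tool_rot: [[-0.456, -0.89, -0.001], [-0.89, 0.456, -0.001], [0.001, 0.0, -1.0]]
contact_force: [-0.3, -0.1, -0.2]
grip_width: 0.998
gripper_force: 0.0
```

play_rows(
  motion=[
    [[0, 0, 0], [0, 0, 0.121], 8.5],
    [[0, 0, 0], [0, 0, 0.121], 8.5],
    [[0, 0, 0], [0, 0, 0.121], 8.5],
    [[0, 0, 0], [0, 0, 0.121], 8.5],
    [[0, 0, 0], [0, 0, 0.121], 8.5],
  ],
)

```text
clock: 3.17
tool_pos: [0.4337, 0.3096, 0.2813]
tool_rot: [[0.131, -0.991, -0.0], [-0.991, -0.131, -0.0], [0.0, 0.0, -1.0]]
contact_force: [0.3, 0.9, -0.7]
grip_width: 0.996
gripper_force: 0.0
```

play_rows(
  motion=[
    [[0, 0, 0], [0, 0, 0.121], 8.5],
    [[0, 0, 0], [0, 0, 0.121], 8.5],
    [[0, 0, 0], [0, 0, 0.121], 8.5],
    [[0, 0, 0], [0, 0, 0.121], 8.5],
    [[0, 0, 0], [0, 0, 0.121], 8.5],
  ],
)

```text
clock: 3.58
tool_pos: [0.4337, 0.3095, 0.2813]
tool_rot: [[0.672, -0.741, -0.0], [-0.741, -0.672, -0.0], [-0.0, 0.001, -1.0]]
contact_force: [0.6, -0.2, -0.3]
grip_width: 0.993
gripper_force: 0.0
```

```bash
python3 - <<'E'
from h import *
s=env.read_state();print(s['clock'],s['tool_pos'],s['tool_rot'],s['q'].round(1))
R=s['tool_rot'];print('yaw -y',np.degrees(np.arctan2(-R[1,1],-R[0,1])))
w=cam('wrist');save(w,'pics/w2.png')
W=np.load('w1.npy')
def box(n,W,c,rad,z0,z1):
    p=W.reshape(-1,3);p=p[(p[:,2]>z0)&(p[:,2]<z1)&(np.hypot(p[:,0]-c[0],p[:,1]-c[1])<rad)]
    r=cv2.minAreaRect((p[:,:2]*1000).astype(np.float32));print(n,len(p),p[:,2].mean().round(4),np.median(p[:,:2],0).round(4),np.round(r[0],1),np.round(r[1],1),round(r[2],1))
box('pocket',W,(.456,-.025),.035,.05,.06)
box('floor',W,(.456,-.025),.01,.01,.04)
box('hub',W,(.542,-.003),.03,.142,.16)
W=pts(w)
box('fin body',W,(.434,.335),.028,.04,.0615)
box('fin shoulder',W,(.434,.335),.028,.058,.064)
box('fin top',W,(.434,.335),.028,.07,.08)
E
```

```text
3.5833 [0.43365449 0.30952503 0.28130578] [[ 6.71731924e-01 -7.40794174e-01 -4.62689971e-04]
 [-7.40794313e-01 -6.71731860e-01 -3.05362355e-04]
 [-8.45929419e-05  5.47879742e-04 -9.99999846e-01]] [ 53.   11.1  -7.6  -0.  -71.2 -10.8]
yaw -y 42.20087953918968
pocket 474 0.052 [ 0.4582 -0.0233] [456.7 -24.7] [39.7 39.5] 12.2
floor 251 0.0255 [ 0.4565 -0.0248] [457.  -24.8] [17.4 19.3] 13.7
hub 661 0.146 [ 0.5427 -0.006 ] [544.1  -5.5] [44.4 10.1] 12.3
fin body 277 0.0565 [0.4399 0.3281] [434.8 335.6] [28.1 28.5] 42.1
fin shoulder 259 0.0611 [0.4375 0.3306] [434.7 335.5] [27.9 28.4] 41.3
fin top 207 0.075 [0.4353 0.3353] [434.9 335.7] [13.  13.9] 41.7
```

View pics/w2.png

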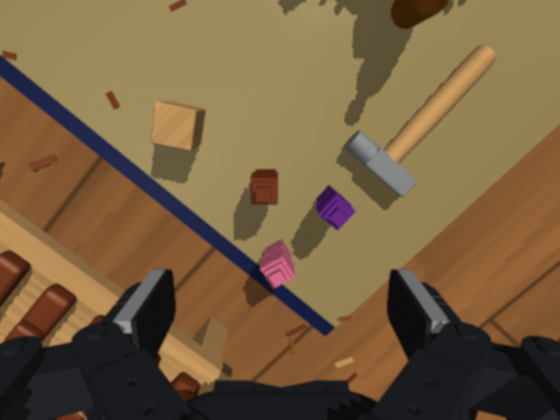

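Wrist view: the finial is at (264,187), square to the fingers. Purple is at (335,208), pink at (277,265) and the mallet at (380,165). With the fingers at 5 cm they clear purple, so I'm going down to grasp.

play_rows(
  motion=[
    [[0.1, 2.6, 0], [0, 0, 0], 5],
    [[0, 0, -4], [0, 0, 0], 5],
    [[0, 0, -4], [0, 0, 0], 5],
    [[0, 0, -4], [0, 0, 0], 5],
    [[0, 0, -4], [0, 0, 0], 5],
  ],
)

```text
clock: 4.05
tool_pos: [0.4346, 0.3356, 0.1202]
tool_rot: [[0.665, -0.746, 0.001], [-0.746, -0.665, 0.001], [-0.0, -0.001, -1.0]]
contact_force: [0.9, 1.7, -1.0]
grip_width: 0.582
gripper_force: 0.0
```

play_rows(
  motion=[
    [[0, 0, 0], [0, 0, 0], 5],
    [[0, 0, -2.5], [0, 0, 0], 5],
    [[0, 0, -2.5], [0, 0, 0], 5],
    [[0, 0, -2], [0, 0, 0], 5],
    [[0, 0, -1.4], [0, 0, 0], 5],
  ],
)

```text
clock: 4.47
tool_pos: [0.4353, 0.3361, 0.0378]
tool_rot: [[0.666, -0.746, 0.0], [-0.746, -0.666, 0.0], [0.0, -0.0, -1.0]]
contact_force: [-0.0, 0.6, -0.5]
grip_width: 0.59
gripper_force: 0.0
```

play_rows(
  motion=[
    [[0, 0, 0], [0, 0, 0], 5],
    [[0, 0, 0], [0, 0, 0], 2],
    [[0, 0, 0], [0, 0, 0], 2],
    [[0, 0, 0], [0, 0, 0], 2],
    [[0, 0, 0], [0, 0, 0], 2],
  ],
)

```text
clock: 4.88
tool_pos: [0.4358, 0.3368, 0.0396]
tool_rot: [[0.667, -0.745, 0.003], [-0.745, -0.667, 0.003], [-0.0, -0.004, -1.0]]
contact_force: [-1.1, 0.6, 5.0]
grip_width: 0.316
gripper_force: 60.7
```

play_rows(
  motion=[
    [[0, 0, 0], [0, 0, 0], 2],
    [[0, 0, 0], [0, 0, 0], 2],
    [[0, 0, 0], [0, 0, 0], 2],
    [[0, 0, 0], [0, 0, 0], 2],
    [[0, 0, 0], [0, 0, 0], 2],
  ],
)

```text
clock: 5.3
tool_pos: [0.4358, 0.3368, 0.0396]
tool_rot: [[0.668, -0.744, 0.003], [-0.744, -0.668, 0.003], [-0.0, -0.004, -1.0]]
contact_force: [-0.3, -0.8, 5.7]
grip_width: 0.315
gripper_force: 60.9
```

play_rows(
  motion=[
    [[0, 0, 1], [0, 0, 0], 2],
    [[0, 0, 3], [0, 0, 0], 2],
    [[0, 0, 4], [0, 0, 0], 2],
    [[0, 0, 4], [0, 0, 0], 2],
    [[0, 0, 4], [0, 0, 0], 2],
  ],
)

```text
clock: 5.72
tool_pos: [0.4343, 0.3351, 0.2]
tool_rot: [[0.667, -0.745, -0.0], [-0.745, -0.667, -0.0], [-0.0, 0.0, -1.0]]
contact_force: [0.1, -0.0, -1.2]
grip_width: 0.317
gripper_force: 60.0
```

play_rows(
  motion=[
    [[0, -3.6, 0], [0, 0, -0.05], 2],
    [[0, -3.6, 0], [0, 0, -0.05], 2],
    [[0, -3.6, 0], [0, 0, -0.05], 2],
    [[0, -3.6, 0], [0, 0, -0.05], 2],
    [[0, -3.6, 0], [0, 0, -0.05], 2],
  ],
)

```text
clock: 6.13
tool_pos: [0.434, 0.154, 0.1983]
tool_rot: [[0.46, -0.888, 0.0], [-0.888, -0.46, 0.001], [-0.0, -0.001, -1.0]]
contact_force: [1.4, -0.4, -1.5]
grip_width: 0.313
gripper_force: 60.0
```

play_rows(
  motion=[
    [[0.5, -3.6, 0], [0, 0, -0.05], 2],
    [[0.5, -3.6, 0], [0, 0, -0.05], 2],
    [[0.5, -3.6, 0], [0, 0, -0.05], 2],
    [[0.5, -3.6, 0], [0, 0, -0.05], 2],
    [[0.2, -3.6, 0], [0, 0, -0.067], 2],
  ],
)

```text
clock: 6.55
tool_pos: [0.4567, -0.026, 0.1984]
tool_rot: [[0.209, -0.978, 0.001], [-0.978, -0.209, 0.0], [-0.0, -0.001, -1.0]]
contact_force: [1.0, 0.2, -0.3]
grip_width: 0.312
gripper_force: 60.0
```

play_rows(
  motion=[
    [[0, 0, -2], [0, 0, 0], 2],
    [[0, 0, -2], [0, 0, 0], 2],
    [[0, 0, -1], [0, 0, 0], 2],
    [[0, 0, 0], [0, 0, 0], 2],
    [[0, 0, 0], [0, 0, 0], 2],
  ],
)

```text
clock: 6.97
tool_pos: [0.4566, -0.0245, 0.1479]
tool_rot: [[0.212, -0.977, -0.0], [-0.977, -0.212, -0.0], [0.0, 0.001, -1.0]]
contact_force: [0.4, 0.4, 0.9]
grip_width: 0.313
gripper_force: 60.0
```

```bash
python3 - <<'E'
from h import *
s=env.read_state();R=s['tool_rot'];print(s['tool_pos'],s['grip_width'],'yaw -y',np.degrees(np.arctan2(-R[1,1],-R[0,1])))
w=cam('wrist');b=cam('side')
cv2.imwrite('pics/c.png',np.vstack([cv2.resize(w['color'][:,:,::-1],(400,300)),cv2.resize(b['color'][130:310,190:430,::-1],(400,300),interpolation=cv2.INTER_CUBIC)]))
W=pts(b);p=W.reshape(-1,3);t=s['tool_pos']
for z0,z1 in((t[2]-.034,t[2]-.012),(t[2]-.034,t[2]-.01)):
    q=p[(p[:,2]>z0)&(p[:,2]<z1)&(np.hypot(p[:,0]-t[0],p[:,1]-t[1])<.022)]
    r=cv2.minAreaRect((q[:,:2]*1000).astype(np.float32));print(len(q),q.min(0).round(4),np.round(r,1) if 0 else r)
q=p[(np.hypot(p[:,0]-t[0],p[:,1]-t[1])<.016)&(p[:,2]>.07)];print('min z',np.sort(q[:,2])[:5].round(4))
E
```

```text
[ 0.45657125 -0.0244936   0.1478853 ] 0.31317455609375244 yaw -y 12.222213171178607
92 [ 0.4401 -0.0379  0.1139] ((448.58154296875, -18.668725967407227), (35.33950424194336, 18.291168212890625), 53.735286712646484)
101 [ 0.4399 -0.0379  0.1139] ((448.6044921875, -18.637439727783203), (35.417110443115234, 18.291168212890625), 53.735286712646484)
min z [0.1063 0.1063 0.1068 0.1072 0.1081]
```

View pics/c.png

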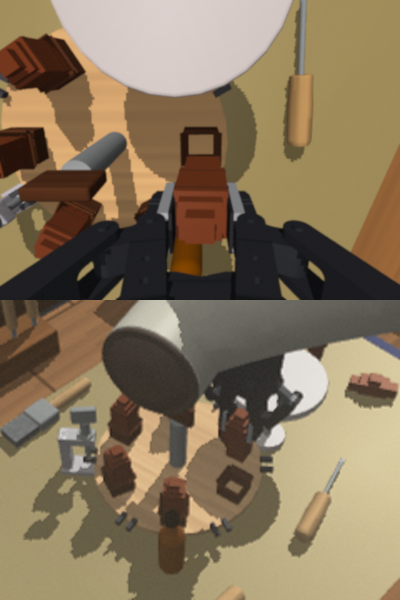

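The wrist view shows the finial upright between the pads and square to the pocket beyond it. I'll measure its offset from the pocket in the tool frame before lowering.

```bash
python3 - <<'E'
from h import *
s=env.read_state();R=s['tool_rot'];t=s['tool_pos']
w=cam('wrist');p=pts(w).reshape(-1,3);col=w['color'].reshape(-1,3).astype(int)
T=(p-t)@R
red=(col[:,0]>1.5*col[:,2])&(col[:,0]>40)
m=red&(abs(T[:,0])<.03)&(abs(T[:,1])<.02)&(T[:,2]>-.05)&(T[:,2]<.045)
q=T[m]
for a in np.arange(-.045,.045,.006):
    k=q[(q[:,2]>a)&(q[:,2]<a+.006)]
    if len(k)>8: print(a.round(3),len(k),'x',np.percentile(k[:,0],[2,50,98]).round(4),'y',np.percentile(k[:,1],[2,50,98]).round(4))
k=p[(p[:,2]>.05)&(p[:,2]<.058)&(np.hypot(p[:,0]-.4567,p[:,1]+.0247)<.035)]
print('lip',len(k),cv2.minAreaRect((k[:,:2]*1000).astype(np.float32)))
k=p[(p[:,2]>.02)&(p[:,2]<.03)&(np.hypot(p[:,0]-.4567,p[:,1]+.0247)<.012)];print('floor',len(k),k.mean(0).round(4) if len(k) else '')
E
```

```text
-0.045 9 x [-0.0105 -0.0079 -0.0063] y [-0.0155  0.0149  0.0152]
-0.039 1715 x [-0.0073  0.0008  0.0072] y [-0.0074 -0.0007  0.0061]
-0.033 1769 x [-0.0104  0.0066  0.0111] y [-0.0112  0.0014  0.0104]
-0.027 1800 x [-0.0124  0.0106  0.014 ] y [-0.0136  0.0016  0.0133]
-0.021 644 x [-0.0075  0.0138  0.0146] y [-0.0136 -0.0018  0.0136]
-0.015 470 x [0.0133 0.0138 0.0143] y [-0.0134 -0.0004  0.0134]
-0.009 418 x [0.0133 0.0138 0.0143] y [-0.0131  0.0004  0.0136]
-0.003 349 x [0.0134 0.0138 0.0143] y [-0.0131  0.      0.0137]
0.003 339 x [0.0134 0.0139 0.0145] y [-0.013   0.0009  0.0143]
0.009 161 x [0.0132 0.0138 0.0142] y [-0.0126 -0.0009  0.013 ]
0.015 132 x [0.0114 0.0119 0.0123] y [-0.0106  0.0021  0.0126]
0.021 213 x [0.0113 0.0118 0.0123] y [-0.0102  0.001   0.0125]
0.027 189 x [0.0114 0.0118 0.0122] y [-0.01    0.0015  0.0128]
0.033 169 x [0.0115 0.0118 0.0122] y [-0.0101  0.0015  0.0129]
0.039 34 x [0.0112 0.0116 0.0119] y [-0.0072  0.0034  0.0128]
lip 686 ((457.22210693359375, -25.768035888671875), (39.656795501708984, 36.13500213623047), 12.683732032775879)
floor 678 [ 0.4564 -0.0236  0.0253]
```

play_rows(
  motion=[
    [[0, 0, -2], [0, 0, 0], 2],
    [[0, 0, -2], [0, 0, 0], 2],
    [[0, 0, -1], [0, 0, 0], 2],
    [[0, 0, 0], [0, 0, 0], 2],
    [[0, 0, -0.5], [0, 0, 0], 2],
  ],
)

```text
clock: 7.53
tool_pos: [0.458, -0.0239, 0.0937]
tool_rot: [[0.213, -0.977, 0.003], [-0.977, -0.213, 0.0], [0.0, -0.003, -1.0]]
contact_force: [0.2, 0.4, -1.3]
grip_width: 0.314
gripper_force: 60.1
```

play_rows(
  motion=[
    [[0, 0, -0.3], [0, 0, 0], 2],
    [[0, 0, -0.3], [0, 0, 0], 2],
    [[0, 0, -0.3], [0, 0, 0], 2],
    [[0, 0, -0.3], [0, 0, 0], 2],
    [[0, 0, 0], [0, 0, 0], 2],
  ],
)

```text
clock: 7.95
tool_pos: [0.4572, -0.0242, 0.0804]
tool_rot: [[0.212, -0.977, 0.001], [-0.977, -0.212, 0.0], [-0.0, -0.001, -1.0]]
contact_force: [0.2, 0.6, -0.8]
grip_width: 0.316
gripper_force: 60.0
```

play_rows(
  motion=[
    [[0, 0, -0.4], [0, 0, 0], 2],
    [[0, 0, -0.4], [0, 0, 0], 2],
    [[0, 0, -0.3], [0, 0, 0], 2],
    [[0, 0, -0.2], [0, 0, 0], 2],
    [[0, 0, 0], [0, 0, 0], 2],
  ],
)

```text
clock: 8.37
tool_pos: [0.4572, -0.0242, 0.0672]
tool_rot: [[0.212, -0.977, 0.001], [-0.977, -0.212, 0.0], [-0.0, -0.001, -1.0]]
contact_force: [2.3, 0.7, -3.0]
grip_width: 0.314
gripper_force: 59.8
```

play_rows(
  motion=[
    [[0, 0, -0.1], [0, 0, 0], 2],
    [[0, 0, -0.1], [0, 0, 0], 2],
    [[0, 0, -0.1], [0, 0, 0], 2],
    [[0, 0, 0], [0, 0, 0], 2],
    [[0, 0, 0], [0, 0, 0], 2],
  ],
)

```text
clock: 8.78
tool_pos: [0.4572, -0.0243, 0.0656]
tool_rot: [[0.212, -0.977, 0.001], [-0.977, -0.212, -0.0], [0.0, -0.001, -1.0]]
contact_force: [-0.6, -0.7, 7.4]
grip_width: 0.315
gripper_force: 61.0
```

play_rows(
  motion=[
    [[0, 0, 0], [0, 0, 0], 4.5],
    [[0, 0, 0], [0, 0, 0], 4.5],
    [[0, 0, 0], [0, 0, 0], 4.5],
    [[0, 0, 0], [0, 0, 0], 4.5],
    [[0, 0, 2], [0, 0, 0], 4.5],
  ],
)

```text
clock: 9.2
tool_pos: [0.4537, -0.025, 0.0816]
tool_rot: [[0.211, -0.978, -0.009], [-0.978, -0.211, -0.002], [-0.0, 0.009, -1.0]]
contact_force: [0.3, 0.4, 0.4]
grip_width: 0.527
gripper_force: 0.0
```

play_rows(
  motion=[
    [[0, 0, 4], [0, 0, 0], 4.5],
    [[0, 0, 4], [0, 0, 0], 4.5],
    [[0, 0, 4], [0, 0, 0], 4.5],
    [[0, 0, 0], [0, 0, -0.12], 4.5],
    [[0, 0, 0], [0, 0, -0.12], 4.5],
  ],
)

```text
clock: 9.62
tool_pos: [0.458, -0.024, 0.2072]
tool_rot: [[-0.032, -0.999, 0.006], [-0.999, 0.032, 0.002], [-0.002, -0.006, -1.0]]
contact_force: [-0.8, 0.1, -1.7]
grip_width: 0.526
gripper_force: 0.0
```

```bash
python3 - <<'E'
from h import *
s=env.read_state();R=s['tool_rot'];print(s['tool_pos'],s['grip_width'],'yaw -y',np.degrees(np.arctan2(-R[1,1],-R[0,1])),s['q'].round(1))
for n in('side','wrist'):
    p=pts(cam(n)).reshape(-1,3)
    def box(n,c,rad,z0,z1):
        q=p[(p[:,2]>z0)&(p[:,2]<z1)&(np.hypot(p[:,0]-c[0],p[:,1]-c[1])<rad)]
        if len(q)<8: print(n,len(q));return
        r=cv2.minAreaRect((q[:,:2]*1000).astype(np.float32));print(n,len(q),'zmed',np.median(q[:,2]).round(4),'ztop',np.percentile(q[:,2],95).round(4),np.round(r[0],1),np.round(r[1],1),round(r[2],1))
    print(n)
    box('new top',(.457,-.0245),.02,.09,.12)
    box('wing',(.635,.08),.03,.124,.135); box('wing all',(.635,.08),.03,.105,.135)
    box('hub',(.543,-.0055),.03,.143,.16)
    if n=='side':
        for k in range(1,6):
            a=np.radians(192.3+60*k);box('l%d'%k,(.5443+.09*np.cos(a),-.0055+.09*np.sin(a)),.02,.09,.112)
E
```

```text
[ 0.45798928 -0.02395291  0.20724592] 0.5263149912745638 yaw -y -1.8495904606210571 [ 17.4   6.7 -24.2   0.  -58.7 -19.3]
side
new top 96 zmed 0.0951 ztop 0.1013 [454.1 -24.7] [22.9 23.4] 17.8
wing 48 zmed 0.1256 ztop 0.1274 [635.3  80.3] [33.1 10.6] 45.9
wing all 138 zmed 0.1198 ztop 0.1269 [635.3  80.6] [33.4 12.4] 56.8
hub 71 zmed 0.1451 ztop 0.1469 [543.5  -4.4] [42.7 10.2] 13.7
l1 46 zmed 0.0929 ztop 0.1015 [516.9 -87.9] [15.3 22.2] 74.4
l2 70 zmed 0.0945 ztop 0.1012 [603.9 -70.2] [21.1 23. ] 45.0
l3 77 zmed 0.0956 ztop 0.1011 [631.   14.8] [23.3 23.2] 13.8
l4 89 zmed 0.0949 ztop 0.1014 [570.6  80.6] [21.8 24.5] 72.6
l5 94 zmed 0.0945 ztop 0.1011 [483.3  61.9] [20.8 22.8] 44.8
wrist
new top 910 zmed 0.0943 ztop 0.102 [456.1 -24.5] [22.1 22.7] 12.5
wing 284 zmed 0.127 ztop 0.1282 [639.  76.] [32.3  8.4] 35.2
wing all 563 zmed 0.1241 ztop 0.128 [636.6  78.6] [32.4  9. ] 50.2
hub 1130 zmed 0.146 ztop 0.1471 [544.3  -4.9] [43.7 10.6] 12.2
```

The finial is seated: its top is at 0.1015 m like the others. Next, the wing screw.

play_rows(
  motion=[
    [[3.6, 2, 0], [0, 0, -0.12], 4.5],
    [[3.6, 2, 0], [0, 0, -0.12], 4.5],
    [[3.6, 2, 0], [0, 0, -0.12], 4.5],
    [[3.6, 2, 0], [0, 0, -0.12], 4.5],
    [[3.5, 2.3, 0], [0, 0, -0.12], 4.5],
  ],
)

```text
clock: 10.13
tool_pos: [0.6367, 0.079, 0.2032]
tool_rot: [[-0.589, -0.808, -0.002], [-0.808, 0.589, -0.001], [0.002, 0.001, -1.0]]
contact_force: [0.6, -0.3, -0.1]
grip_width: 0.522
gripper_force: 0.0
```

play_rows(
  motion=[
    [[0, 0, -1], [0, 0, -0.12], 4.5],
    [[0, 0, -1], [0, 0, 0], 4.5],
    [[0, 0, 0], [0, 0, 0], 4.5],
    [[0, 0, 0], [0, 0, 0], 4.5],
  ],
)

```text
clock: 10.47
tool_pos: [0.634, 0.0777, 0.1831]
tool_rot: [[-0.677, -0.736, -0.004], [-0.736, 0.677, -0.001], [0.004, 0.002, -1.0]]
contact_force: [0.3, -0.2, 1.0]
grip_width: 0.528
gripper_force: 0.0
```

```bash
python3 - <<'E'
from h import *
s=env.read_state();R=s['tool_rot'];print(s['tool_pos'],s['grip_width'],'yaw -y',np.degrees(np.arctan2(-R[1,1],-R[0,1])),s['q'].round(1))
w=cam('wrist');save(w,'pics/w3.png');p=pts(w).reshape(-1,3)
for z0 in(.125,.118,.105):
    q=p[(p[:,2]>z0)&(p[:,2]<.132)&(np.hypot(p[:,0]-.637,p[:,1]-.0797)<.026)]
    if len(q)>8: print(len(q),cv2.minAreaRect((q[:,:2]*1000).astype(np.float32)))
E
```

```text
[0.63404338 0.0777236  0.18305647] 0.5275687582894886 yaw -y -42.57805623147564 [ 21.5  25.5  -1.3  -0.  -63.5 -64. ]
818 ((637.619384765625, 79.71155548095703), (33.780921936035156, 8.957475662231445), 50.11189651489258)
879 ((637.5838623046875, 79.65870666503906), (33.89708709716797, 8.975701332092285), 50.20981979370117)
961 ((637.5838623046875, 79.65870666503906), (33.89708709716797, 8.975701332092285), 50.20981979370117)
```

View pics/w3.png

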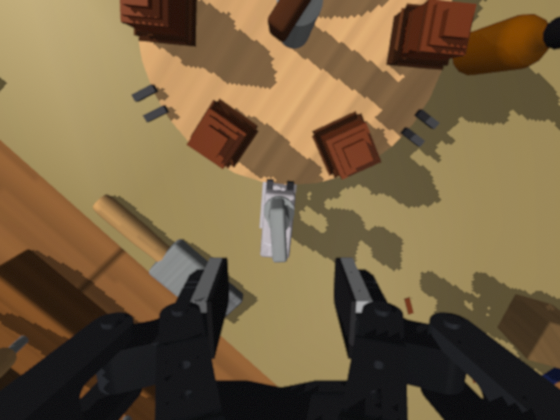

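Wrist view: the wing is at (279,228), pointing about 8° anticlockwise of radial. The fingers straddle it and stay clear of the finials at (222,133) and (347,147).

play_rows(
  motion=[
    [[0.15, 0.1, -2], [0, 0, 0.047], 4.5],
    [[0, 0, -2.3], [0, 0, 0], 4.5],
    [[0, 0, -2], [0, 0, 0], 4.5],
    [[0, 0, -2], [0, 0, 0], 4.5],
    [[0, 0, 0], [0, 0, 0], 4.5],
  ],
)

```text
clock: 10.93
tool_pos: [0.6339, 0.0783, 0.0985]
tool_rot: [[-0.643, -0.765, -0.007], [-0.765, 0.643, -0.001], [0.006, 0.004, -1.0]]
contact_force: [-1.2, -0.1, -0.5]
grip_width: 0.53
gripper_force: 0.0
```

play_rows(
  motion=[
    [[0, 0, 0], [0, 0, 0], 0.4],
    [[0, 0, 0], [0, 0, 0], 0.4],
    [[0, 0, 0], [0, 0, 0], 0.4],
    [[0, 0, 0], [0, 0, 0], 0.4],
    [[0, 0, 0], [0, 0, 0], 0.4],
  ],
)

```text
clock: 11.35
tool_pos: [0.6381, 0.0798, 0.104]
tool_rot: [[-0.643, -0.766, 0.004], [-0.766, 0.643, 0.001], [-0.003, -0.002, -1.0]]
contact_force: [-1.8, 0.8, 7.5]
grip_width: 0.094
gripper_force: 61.1
```

play_rows(
  motion=[
    [[0, 0, 0], [0, 0, 0], 0.4],
    [[0, 0, 0], [0, 0, 0], 0.4],
    [[0, 0, 0], [0, 0, 0], 0.4],
  ],
)

```text
clock: 11.6
tool_pos: [0.6381, 0.0798, 0.104]
tool_rot: [[-0.643, -0.766, 0.003], [-0.766, 0.643, 0.001], [-0.003, -0.002, -1.0]]
contact_force: [-1.4, -0.1, 6.1]
grip_width: 0.093
gripper_force: 61.1
```

play_rows(
  motion=[
    [[0, 0, 0], [0, 0, 0.06], 0.4],
    [[0, 0, 0], [0, 0, 0.08], 0.4],
    [[0, 0, 0], [0, 0, 0.08], 0.4],
    [[0, 0, 0], [0, 0, 0.08], 0.4],
    [[0, 0, 0], [0, 0, 0.08], 0.4],
  ],
)

```text
clock: 12.02
tool_pos: [0.6379, 0.0799, 0.1041]
tool_rot: [[-0.31, -0.951, 0.003], [-0.951, 0.31, 0.001], [-0.002, -0.003, -1.0]]
contact_force: [-1.7, 0.5, 6.6]
grip_width: 0.093
gripper_force: 61.1
```

play_rows(
  motion=[
    [[0, 0, 0], [0, 0, 0.08], 0.4],
    [[0, 0, 0], [0, 0, 0.08], 0.4],
    [[0, 0, 0], [0, 0, 0.08], 0.4],
    [[0, 0, 0], [0, 0, 0.08], 0.4],
    [[0, 0, 0], [0, 0, 0.08], 0.4],
  ],
)

```text
clock: 12.43
tool_pos: [0.6377, 0.0799, 0.1041]
tool_rot: [[0.085, -0.996, 0.003], [-0.996, -0.085, 0.001], [-0.001, -0.003, -1.0]]
contact_force: [-3.1, 0.6, 7.6]
grip_width: 0.088
gripper_force: 61.2
```

play_rows(
  motion=[
    [[0, 0, 0], [0, 0, 0.08], 0.4],
    [[0, 0, 0], [0, 0, 0.08], 0.4],
    [[0, 0, 0], [0, 0, 0.08], 0.4],
    [[0, 0, 0], [0, 0, 0.08], 0.4],
    [[0, 0, 0], [0, 0, 0.03], 0.4],
  ],
)

```text
clock: 12.85
tool_pos: [0.6376, 0.0799, 0.104]
tool_rot: [[0.42, -0.908, 0.002], [-0.908, -0.42, 0.001], [0.0, -0.002, -1.0]]
contact_force: [-2.9, -0.3, 7.8]
grip_width: 0.095
gripper_force: 62.0
```

play_rows(
  motion=[
    [[0, 0, 0], [0, 0, 0.02], 0.4],
    [[0, 0, 0], [0, 0, 0], 0.4],
    [[0, 0, 0], [0, 0, 0], 0.4],
  ],
)

```text
clock: 13.1
tool_pos: [0.6376, 0.0799, 0.1041]
tool_rot: [[0.432, -0.902, 0.002], [-0.902, -0.432, 0.002], [-0.0, -0.003, -1.0]]
contact_force: [-2.0, 1.2, 7.7]
grip_width: 0.091
gripper_force: 64.6
```

```bash
python3 - <<'E'
from h import *
s=env.read_state();R=s['tool_rot'];print(s['tool_pos'],s['grip_width'],'yaw -y',np.degrees(np.arctan2(-R[1,1],-R[0,1])),s['q'].round(1),s['moment'])
E
```

```text
[0.63755874 0.07991115 0.10405093] 0.09138521844444225 yaw -y 25.610133145251844 [ 21.5  29.8  -6.3  -0.  -53.7   4.1] [ 0.32299912  0.924719   -0.98482746]
```

play_rows(
  motion=[
    [[0, 0, 0], [0, 0, -0.03], 0.4],
    [[0, 0, 0], [0, 0, 0], 4.5],
    [[0, 0, 0], [0, 0, 0], 4.5],
    [[0, 0, 0], [0, 0, 0], 4.5],
    [[0, 0, 2], [0, 0, 0], 4.5],
  ],
)

```text
clock: 13.52
tool_pos: [0.6343, 0.0789, 0.1173]
tool_rot: [[0.408, -0.913, -0.009], [-0.913, -0.408, -0.002], [-0.002, 0.009, -1.0]]
contact_force: [-0.5, 0.3, -0.1]
grip_width: 0.53
gripper_force: 0.0
```

play_rows(
  motion=[
    [[0, 0, 4], [0, 0, 0], 4.5],
    [[0, 0, 4], [0, 0, -0.12], 4.5],
    [[0, 0, 0], [0, 0, -0.12], 4.5],
    [[-3.1, -2.8, 0], [0, 0, -0.12], 4.5],
    [[-3.1, -2.8, 0], [0, 0, -0.12], 4.5],
  ],
)

```text
clock: 13.93
tool_pos: [0.5754, 0.0242, 0.201]
tool_rot: [[-0.063, -0.998, 0.0], [-0.998, 0.063, 0.0], [-0.0, -0.0, -1.0]]
contact_force: [-0.7, -0.9, -0.0]
grip_width: 0.522
gripper_force: 0.0
```

play_rows(
  motion=[
    [[-3.1, -2.9, 0], [0, 0, -0.12], 4.5],
    [[0, 0, 0], [0, 0, -0.12], 4.5],
    [[0, 0, 0], [0, 0, -0.12], 4.5],
    [[0, 0, 0], [0, 0, -0.12], 4.5],
    [[0, 0, 0], [0, 0, -0.12], 4.5],
  ],
)

```text
clock: 14.35
tool_pos: [0.5446, -0.0051, 0.2016]
tool_rot: [[-0.617, -0.787, 0.0], [-0.787, 0.617, 0.0], [-0.0, -0.0, -1.0]]
contact_force: [0.4, 0.6, 0.7]
grip_width: 0.527
gripper_force: 0.0
```

play_rows(
  motion=[
    [[0, 0, 0], [0, 0, -0.12], 4.5],
    [[0, 0, 0], [0, 0, -0.12], 4.5],
    [[0, 0, 0], [0, 0, -0.12], 4.5],
    [[0, 0, 0], [0, 0, -0.12], 4.5],
    [[0, 0, 0], [0, 0, -0.12], 4.5],
  ],
)

```text
clock: 14.77
tool_pos: [0.5448, -0.0048, 0.2013]
tool_rot: [[-0.954, -0.301, -0.0], [-0.301, 0.954, -0.0], [0.0, 0.0, -1.0]]
contact_force: [0.3, -0.4, -0.3]
grip_width: 0.525
gripper_force: 0.0
```

```bash
python3 - <<'E'
from h import *
s=env.read_state();R=s['tool_rot'];print(s['clock'],s['tool_pos'],s['grip_width'],'yaw -y',np.degrees(np.arctan2(-R[1,1],-R[0,1])),s['q'].round(1))
for n in('wrist','side'):
    p=pts(cam(n)).reshape(-1,3)
    for l,c,z0,z1 in(('wing',(.6376,.0797),.12,.132),('hub',(.5443,-.005),.142,.15),('new',(.4568,-.0247),.09,.11)):
        q=p[(p[:,2]>z0)&(p[:,2]<z1)&(np.hypot(p[:,0]-c[0],p[:,1]-c[1])<.026)]
        if len(q)>8: print(n,l,len(q),cv2.minAreaRect((q[:,:2]*1000).astype(np.float32)))
E
```

```text
14.7667 [ 0.54477514 -0.00478181  0.20131234] 0.5254373744715571 yaw -y -72.48318579348965 [ 16.6  15.7 -13.5  -0.  -60.9 -89. ]
wrist wing 314 ((641.4692993164062, 71.03533935546875), (10.616011619567871, 15.36539077758789), 25.341596603393555)
wrist hub 1231 ((544.2818603515625, -5.134599685668945), (43.99602508544922, 9.996894836425781), 12.288687705993652)
wrist new 1243 ((455.8885803222656, -24.698654174804688), (22.182188034057617, 21.978017807006836), 12.330016136169434)
side wing 60 ((635.454345703125, 80.04764556884766), (8.55160140991211, 33.970130920410156), 24.468652725219727)
side hub 80 ((544.0057373046875, -5.141359329223633), (43.73750686645508, 12.00550651550293), 14.092559814453125)
side new 93 ((454.22918701171875, -23.788219451904297), (22.49126434326172, 20.28882598876953), 18.6767520904541)
```

The wing is now at about 1.25 rad, so it's at its stop. Next I grip the hub bar.

play_rows(
  motion=[
    [[0, 0, -2], [0, 0, -0.09], 4.5],
    [[0, 0, -2.4], [0, 0, 0], 4.5],
    [[0, 0, -2], [0, 0, 0], 4.5],
    [[0, 0, -2], [0, 0, 0], 4.5],
    [[0, 0, 0], [0, 0, 0], 4.5],
  ],
)

```text
clock: 15.28
tool_pos: [0.5419, -0.0053, 0.1135]
tool_rot: [[-0.975, -0.222, -0.009], [-0.222, 0.975, -0.001], [0.009, 0.001, -1.0]]
contact_force: [-0.5, -0.8, -1.0]
grip_width: 0.525
gripper_force: 0.0
```

play_rows(
  motion=[
    [[0, 0, 0], [0, 0, 0], 0.4],
    [[0, 0, 0], [0, 0, 0], 0.4],
    [[0, 0, 0], [0, 0, 0], 0.4],
    [[0, 0, 0], [0, 0, 0], 0.4],
    [[0, 0, 0], [0, 0, 0], 0.4],
  ],
)

```text
clock: 15.7
tool_pos: [0.5461, -0.005, 0.1192]
tool_rot: [[-0.976, -0.22, 0.004], [-0.22, 0.976, -0.0], [-0.003, -0.001, -1.0]]
contact_force: [1.9, -3.4, 3.4]
grip_width: 0.109
gripper_force: 59.8
```

play_rows(
  motion=[
    [[0, 0, 0], [0, 0, 0], 0.4],
    [[0, 0, 0], [0, 0, 0.03], 0.4],
    [[0, 0, 0], [0, 0, 0.03], 0.4],
    [[0, 0, 0], [0, 0, 0.03], 0.4],
    [[0, 0, 0], [0, 0, 0.03], 0.4],
  ],
)

```text
clock: 16.12
tool_pos: [0.546, -0.0049, 0.1192]
tool_rot: [[-0.942, -0.335, 0.003], [-0.335, 0.942, 0.0], [-0.003, -0.001, -1.0]]
contact_force: [1.4, -3.3, 6.2]
grip_width: 0.102
gripper_force: 60.6
```

play_rows(
  motion=[
    [[0, 0, 0], [0, 0, 0.035], 0.4],
    [[0, 0, 0], [0, 0, 0.035], 0.4],
    [[0, 0, 0], [0, 0, 0.035], 0.4],
    [[0, 0, 0], [0, 0, 0.035], 0.4],
    [[0, 0, 0], [0, 0, 0.035], 0.4],
  ],
)

```text
clock: 16.53
tool_pos: [0.5459, -0.0047, 0.1192]
tool_rot: [[-0.87, -0.493, 0.003], [-0.493, 0.87, 0.001], [-0.003, -0.001, -1.0]]
contact_force: [0.2, -1.7, 6.4]
grip_width: 0.108
gripper_force: 62.1
```

play_rows(
  motion=[
    [[0, 0, 0], [0, 0, 0.035], 0.4],
    [[0, 0, 0], [0, 0, 0.035], 0.4],
    [[0, 0, 0], [0, 0, 0.035], 0.4],
    [[0, 0, 0], [0, 0, 0.035], 0.4],
    [[0, 0, 0], [0, 0, 0.035], 0.4],
  ],
)

```text
clock: 16.95
tool_pos: [0.5458, -0.0045, 0.1193]
tool_rot: [[-0.772, -0.635, 0.003], [-0.635, 0.772, 0.002], [-0.003, -0.001, -1.0]]
contact_force: [-0.4, -1.0, 7.8]
grip_width: 0.102
gripper_force: 71.8
```

play_rows(
  motion=[
    [[0, 0, 0], [0, 0, 0.035], 0.4],
    [[0, 0, 0], [0, 0, 0.035], 0.4],
    [[0, 0, 0], [0, 0, 0.035], 0.4],
    [[0, 0, 0], [0, 0, 0.035], 0.4],
    [[0, 0, 0], [0, 0, 0.035], 0.4],
  ],
)

```text
clock: 17.37
tool_pos: [0.5456, -0.0042, 0.1192]
tool_rot: [[-0.646, -0.763, 0.002], [-0.763, 0.646, 0.001], [-0.002, -0.001, -1.0]]
contact_force: [-0.7, 0.3, 6.8]
grip_width: 0.104
gripper_force: 60.5
```

play_rows(
  motion=[
    [[0, 0, 0], [0, 0, 0.035], 0.4],
    [[0, 0, 0], [0, 0, 0.035], 0.4],
    [[0, 0, 0], [0, 0, 0.035], 0.4],
    [[0, 0, 0], [0, 0, 0.035], 0.4],
    [[0, 0, 0], [0, 0, 0.035], 0.4],
  ],
)

```text
clock: 17.78
tool_pos: [0.5453, -0.0041, 0.1192]
tool_rot: [[-0.504, -0.864, 0.002], [-0.864, 0.504, 0.001], [-0.002, -0.001, -1.0]]
contact_force: [-2.2, -0.2, 8.2]
grip_width: 0.106
gripper_force: 60.6
```

play_rows(
  motion=[
    [[0, 0, 0], [0, 0, 0.035], 0.4],
    [[0, 0, 0], [0, 0, 0.035], 0.4],
    [[0, 0, 0], [0, 0, 0.035], 0.4],
    [[0, 0, 0], [0, 0, 0.035], 0.4],
    [[0, 0, 0], [0, 0, 0.035], 0.4],
  ],
)

```text
clock: 18.2
tool_pos: [0.5451, -0.004, 0.1192]
tool_rot: [[-0.346, -0.938, 0.002], [-0.938, 0.346, 0.001], [-0.002, -0.001, -1.0]]
contact_force: [-2.8, 0.3, 7.9]
grip_width: 0.106
gripper_force: 60.8
```

play_rows(
  motion=[
    [[0, 0, 0], [0, 0, 0.03], 0.4],
    [[0, 0, 0], [0, 0, 0.03], 0.4],
    [[0, 0, 0], [0, 0, 0], 0.4],
    [[0, 0, 0], [0, 0, 0], 0.4],
    [[0, 0, 0], [0, 0, 0], 0.4],
  ],
)

```text
clock: 18.62
tool_pos: [0.545, -0.004, 0.1192]
tool_rot: [[-0.289, -0.957, 0.001], [-0.957, 0.289, 0.001], [-0.001, -0.001, -1.0]]
contact_force: [-2.6, 1.7, 7.2]
grip_width: 0.11
gripper_force: 60.6
```

```bash
python3 - <<'E'
from h import *
s=env.read_state();R=s['tool_rot'];print(s['clock'],s['tool_pos'],s['grip_width'],'yaw -y',np.degrees(np.arctan2(-R[1,1],-R[0,1])),s['q'].round(1),s['moment'])
b=cam('side');save(b,'pics/d.png')
E
```

```text
18.6167 [ 0.54498732 -0.00397073  0.11922406] 0.10986581788855569 yaw -y -16.80004008166992 [ 16.6  20.6 -19.6  -0.  -49.7 -33.4] [0.5616943  0.9516209  0.09175299]
```

View pics/d.png

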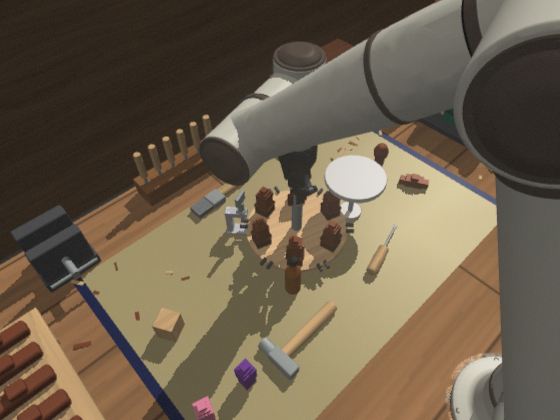

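The side view shows all six pockets filled, a finial under the lamp at (330,205), and everything else undisturbed. The wheel has turned about 60°. I'll release and retreat.

play_rows(
  motion=[
    [[0, 0, 0], [0, 0, 0], 4.5],
    [[0, 0, 0], [0, 0, 0], 4.5],
    [[0, 0, 0], [0, 0, 0], 4.5],
    [[0, 0, 0], [0, 0, 0], 4.5],
    [[0, 0, 2], [0, 0, 0], 4.5],
  ],
)

```text
clock: 19.08
tool_pos: [0.5419, -0.0051, 0.1338]
tool_rot: [[-0.291, -0.957, -0.009], [-0.957, 0.291, -0.001], [0.004, 0.008, -1.0]]
contact_force: [0.4, -0.5, -0.3]
grip_width: 0.525
gripper_force: 0.0
```

play_rows(
  motion=[
    [[0, 0, 3], [0, 0, 0], 4.5],
    [[0, 0, 3], [0, 0, 0], 4.5],
    [[0, 0, 2], [0, 0, 0], 4.5],
    [[0, 0, 0], [0, 0, 0], 4.5],
    [[0, 0, 0], [0, 0, 0], 4.5],
  ],
)

```text
clock: 19.5
tool_pos: [0.5452, -0.0046, 0.2185]
tool_rot: [[-0.29, -0.957, 0.002], [-0.957, 0.291, 0.001], [-0.002, -0.002, -1.0]]
contact_force: [-0.5, 0.3, -1.0]
grip_width: 0.529
gripper_force: 0.0
```

play_rows(
  motion=[
    [[0, 0, 0], [0, 0, 0], 4.5],
    [[0, 0, 0], [0, 0, 0], 4.5],
    [[0, 0, 0], [0, 0, 0], 4.5],
    [[0, 0, 0], [0, 0, 0], 4.5],
    [[0, 0, 0], [0, 0, 0], 4.5],
  ],
)

```text
clock: 19.92
tool_pos: [0.5446, -0.0048, 0.2168]
tool_rot: [[-0.29, -0.957, -0.001], [-0.957, 0.29, -0.0], [0.001, 0.001, -1.0]]
contact_force: [0.4, 0.5, -0.1]
grip_width: 0.525
gripper_force: 0.0
```

```bash
python3 - <<'E'
from h import *
print(env.read_state()['tool_pos'])
for n in('wrist','side'):
    p=pts(cam(n)).reshape(-1,3)
    for l,c,z0,z1,r in(('wing',(.6376,.0797),.12,.132,.022),('hub',(.5443,-.005),.142,.15,.026),('new',(.5171,-.0908),.09,.112,.022)):
        q=p[(p[:,2]>z0)&(p[:,2]<z1)&(np.hypot(p[:,0]-c[0],p[:,1]-c[1])<r)]
        if len(q)>8: print(n,l,len(q),np.percentile(q[:,2],95).round(4),cv2.minAreaRect((q[:,:2]*1000).astype(np.float32)))
E
```

```text
[ 0.54461354 -0.0047903   0.21681825]
wrist hub 1084 0.1472 ((544.632568359375, -5.309198379516602), (43.6640739440918, 9.812753677368164), 73.45468139648438)
side wing 61 0.1283 ((635.4691772460938, 80.9296646118164), (8.842832565307617, 34.280818939208984), 25.828872680664062)
side hub 77 0.1466 ((543.2689819335938, -4.638444900512695), (43.23988723754883, 11.561018943786621), 72.07044982910156)
side new 43 0.1005 ((519.006103515625, -87.62025451660156), (16.565467834472656, 22.576894760131836), 77.82815551757812)
```

```bash
python3 -c "
from station import env
print(env.sign_off())"
```

```text
the job is handed in; nothing more can be done
None
```

I seated the finial in the empty pocket, turned the wing screw to its stop (about 1.25 rad) and turned the wheel one click (about 1.06 rad), which put the finial under the lamp; I let go of everything and handed the job in, and no verdict came back.

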